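Load the biscuit stamp and set its clamp screw

ROBOT

A 6-joint arm with a two-finger parallel gripper is mounted at the origin on the work surface. World frame = base frame: x ahead of the robot, y to its left, z up, the work surface at z = 0. Lengths are in m, angles in degrees, forces in N, time in s.
With the tool pointing down it reaches from about 0.4 to 0.825 m from the base axis. Payload 7 kg.
Tool frame: the origin (TCP) lies midway between the tips of the shut fingers; the grasp point (between the pads) lies 19 mm behind it; z points along the fingers, y is the line along which they close (so a half turn about z gives the same grasp; the last joint's range is limited). The gripper opens to 88 mm and grips with 3 to 60 N. Pads are 19 mm wide; open, the fingers measure 130 mm over their backs; the gripper's body (78 mm by 193 mm) begins 47 mm behind the grasp point.
Start: joints at [89.96, 20.546, 0.682, 0, -70.136, -16.507], TCP at [0.192, 0.647, 0.227] pointing down, gripper open.
Joint ranges: [-176.03, 176.03], [-82.01, 121.73], [-58.28, 71.71], [-173.87, 95.51], [-174.79, -0.11], [-173.66, 173.66]. Speed limits (degrees/s): [136.94, 136.94, 172.46, 180, 180, 180].

INTERFACE

Orientations are given as a 3x3 rotation matrix whose columns are the frame's x, y, z axes.
In Python, from rig import robot gives the robot as it stands. Calls block until the motion is done:
- robot.goto(position, orientation): joint-space move of the TCP to a pose.
- robot.servo_line(position, ori=None, speed=0.15): straight line of the TCP; ori=None keeps the orientation; speed is the mean speed in m/s.
- robot.movej(angles): joint-space move.
- robot.move_gripper(opening): opening from 0.0 (shut) to 1.0 (fully open); the grip force is fixed at half the most; returns when the fingers have stopped.
- robot.dwell(seconds).
- robot.ik(position, orientation): joint angles nearest the present ones, or None.
- robot.grab_frame(name): name is "scene" or "top"; returns (picture, depth): 480x640x3 uint8, red, green, blue; 480x640 float32, m along the optical axis (not along the pixel's ray), 0 where there is no reading.
- robot.camera_info(name): a dict with "vfov" (degrees; the focal length in pixels is half the picture's height over the tangent of half this angle, whatever the lens; pixels are square), "cx", "cy" (the principal point, pixels), "view" (4x4, takes a point from world to camera coordinates). Camera axes: x right, y down, z forward; pixel columns grow to the right and rows downward; lengths in m; the calibration is good to about 2 mm. A picture is of the moment at which its call begins. camera_info takes no time and is no camera call.
A pose or a line that the arm cannot do raises robot.Unreachable and nothing moves.
- robot.job_done(): hands the job in; it is judged then, once.
Readings, each from a call of its own:
- robot.read_t(): time.
- robot.read_qpos(): joint angles.
- robot.read_qvel(): joint speeds.
- robot.read_effort(): joint torques, N m.
- robot.read_position(): TCP position.
- robot.read_tcp_rot(): TCP orientation.
- robot.read_force(): force on the tool from outside, world axes, zero at the start.
- robot.read_ft_torque(): the same for the moment, N m.
- robot.read_grip_width(): opening from 0.0 (shut) to 1.0 (fully open).
- robot.read_finger_force(): force on a finger pad.
Only numpy, scipy, OpenCV 4.12 (cv2) and the standard library are available. Lean on these libraries where they do the work, as an engineer would, in place of code of your own. Each camera call takes 0.05 s, during which the arm holds its last target. There are 200 camera calls.

TASK

Put the orange biscuit stamp into the recess of the white stamping bed, without dropping it, and press it down until its flange is flush with the bed. Then turn the blue wing screw clockwise until it seats, back it off a quarter turn so the stamp can just float, and finish there still gripping the screw so that it cannot shift while I lock it. Leave the other things on the table where they are.

Things in the scene. Friction and masses are not known exactly. Their poses are not given: they have to be found in the camera images.
- stamp_grip (a point): orange stamp, white fish on top, 85 to 170 g, loose on the table: flange 64 (x) x 48 (y) x 12 (z) mm and, on its middle, a grip block 40 (x) x 20 (y) x 42 (z) mm; 54 mm tall in all. This point is the middle of the grip block, 33 mm above the underside, 21 mm above the flange's top; z up. Take it across the 20 mm, fingers closing along y. It fits the recess either way round (half turn).
- recess (a point): centre of the mouth of the recess in the white bed, level with the bed's top, 20 mm above the table; x towards the screw, z up. Recess 12 mm deep, 52 mm wide (y), in x from -33.5 mm to the steel jaw at +33.5 mm with the screw seated (1.2 mm further per radian backed off; jaw top 4 mm above the bed). Stamp flush: stamp_grip 21 mm above this point, its x along this x.
- bed: white plastic stamping bed, fixed, a slab 20 mm thick; origin on the table under the recess centre, x towards the clamp and screw, z up. It reaches from x = -54 to +124 mm and y = -55 to +55 mm. On it at x = 90 mm a grey clamp housing 52 (x) x 68 (y) mm, top 48 mm above the table, carries the blue wing screw.
- pad (a joint): steel lift pad, 40 x 30 mm, in the recess floor (m): 0 = up, 5 mm proud of the floor (a stamp laid on it stands 5 mm too high), 0.005 = fully down, the stamp flush. Friction holds it: it takes about 8 N to push down (the stamp's weight alone does not do it) and it stays where it is pushed.
- wing (a point): middle of the blue wing of the clamp screw, on the screw's upright axis, 75 mm above the table, 90 mm along x from the recess. An upright bar 46 (its own x, turns with it) x 12 (y) x 32 (z) mm, top 15 mm above this point, underside 17 mm below; a white dot marks its +x end. Under it a shaft 16 mm and a collar 34 mm across. Take it across the 12 mm.
- screw (a joint): angle of the clamp screw (rad): 0 = seated on a hard stop, growing as it is backed off, counter-clockwise from above; clockwise tightens. 1.571 = a quarter turn back. Starts 0.6 to 1.5 short of seated. Friction about 0.05 N m; stays where left; does not rise or sink. At 0 the wing lies along the recess's x, at 1.571 along its y.
- yellow_stamp_grip (a point): free-standing stamp of the same shape and size as the orange one but yellow all over, with three white dots on top; not to be used; origin at the middle of its grip block, 33 mm above its underside
- green_stamp_grip (a point): free-standing stamp of the same shape and size as the orange one but green all over, with a white cross on top; not to be used; origin at the middle of its grip block, 33 mm above its underside
- nozzle: steel piping nozzle, a cone 38 mm wide and 48 mm tall standing on its wide end; origin under its centre; leave alone
- spatula: spatula lying on the table, leave alone; origin on its underside, x along it
- carton: flat purple and yellow gift carton 75 x 170 x 32 mm, leave alone; origin under its centre
- jar: yellow jar with a white cap, 70 mm wide, 85 mm tall, leave alone; origin under its centre
- tub: orange tub with a white lid, 148 mm wide, 132 mm tall, leave alone; origin under its centre
There are look-alikes about, which are no part of the job. Of the things that look like the part that bears stamp_grip, the smallest one is meant. What is shaped like the bed but black is not meant.

How it is judged (in metres and radians):
On the way, in this order (a step that is already met when the one before it is completed fails the run):
1. the orange stamp is pressed down flush in the recess (z of stamp_grip in the frame of recess below 0.023 m and horizontal distance between stamp_grip and recess below 0.008 m and angle between the x axis of stamp_grip and the x axis of recess, either way round below 0.15 rad and angle between stamp_grip's own z axis and vertical below 0.06 rad), for 0.2 s.
2. the screw is turned clockwise until it seats, the stamp still flush (all of step 1 and value of joint screw below 0.06 rad), for 0.2 s.
At the end, for the whole second after the job is handed in: The orange stamp lies flush in the recess (within 2 mm in height, along the recess), the screw stands still a quarter turn (1.57 rad, give or take 0.26) back from its seat, and the fingers still grip it with more than 2 N (all of step 1 and value of joint screw between 1.31 and 1.83 rad and contact force between the fingers and screw above 2 N and velocity of joint screw between -0.1 and 0.1 rad/s); the arm keeps its last pose, push and grip.
It fails at once if the stamp is dropped (moves faster than 0.5 m/s with no finger on it) (linear speed of stamp above 0.5 m/s and contact force between the fingers and stamp below 0.1 N).
It fails at once if another thing on the table is moved by more than 30 mm (distance of any of yellow_stamp_grip, green_stamp_grip, nozzle, spatula, carton, jar, tub from where it was at the start of the episode above 0.03 m).
It also fails if it takes over 54 s, if anything falls off the work surface, if the arm or the gripper's body presses on something with over 40 N, if the wrist force passes 120 N, or if a joint passes its speed limit or range.

## Working session

There is one attempt and no reset: what is moved stays moved. The work goes in short steps, each a Python script; the robot and the scene stay as the last script left them, time stands still between calls to the robot, and variables do not carry over. Pictures are saved under pics/ and viewed, at most 10 in all, crops included, and the job is handed in when it is done.

```bash
mkdir -p pics; ls; python3 - <<'E'
from rig import robot
import cv2,numpy as np
for n in("scene","top"):
    p,d=robot.grab_frame(n); cv2.imwrite(f"pics/{n}0.png",p[:,:,::-1]); np.save(f"{n}0.npy",d)
    print(n,robot.camera_info(n),(d>0).mean())
print(robot.read_t(),robot.read_tcp_rot())
E
```

```text
pics
scene {'vfov': 53.700874892732905, 'cx': 317.01546779794813, 'cy': 236.14522747424863, 'view': array([[ 0.16309919,  0.98660362,  0.00345574, -0.14142603],
       [ 0.57534863, -0.09226649, -0.81268742, -0.2125188 ],
       [-0.80148151,  0.13453692, -0.58268964,  1.50717873],
       [ 0.        ,  0.        ,  0.        ,  1.        ]])} 0.9911979166666667
top {'vfov': 49.91395273695092, 'cx': 313.397398475234, 'cy': 232.05082895426182, 'view': array([[ 0.01822694, -0.99983142,  0.00221792,  0.03425582],
       [-0.9775928 , -0.01828673, -0.2097091 ,  0.51712732],
       [ 0.20971431,  0.00165413, -0.97776131,  1.1373813 ],
       [ 0.        ,  0.        ,  0.        ,  1.        ]])} 0.9960091145833333
0.1 [[ 9.58552874e-01 -2.84914545e-01 -3.00838802e-04]
 [-2.84914679e-01 -9.58551816e-01 -1.42909911e-03]
 [ 1.18801543e-04  1.45558045e-03 -9.99998934e-01]]
```

View pics/scene0.png

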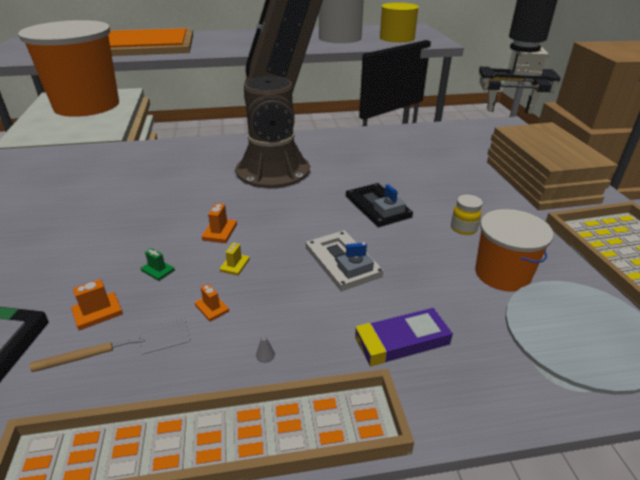

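View pics/top0.png

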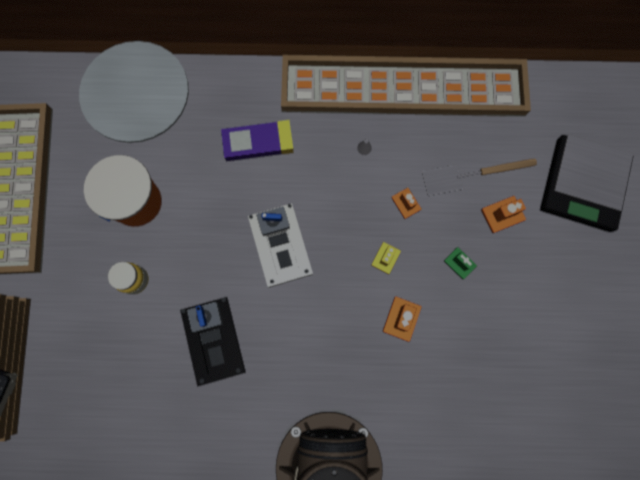

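Scene view: three orange stamps at (220,222), (96,302) and (210,302). In the top view these are (403,319), (504,213) and (407,202). The one at top (407,202) is the smallest, so it fits the description. The white bed is at top (280,245) and scene (343,258); the black look-alike is at top (212,340). I'll confirm in an enlarged crop and take measurements at the same time.

```bash
cat > h.py <<'E'
import numpy as np,cv2
from rig import robot
def cam(n):
    c=robot.camera_info(n); f=240/np.tan(np.radians(c["vfov"])/2); V=np.array(c["view"])
    return f,c["cx"],c["cy"],V
def rays(n,uv):
    f,cx,cy,V=cam(n); uv=np.atleast_2d(uv).astype(float)
    d=np.c_[(uv[:,0]-cx)/f,(uv[:,1]-cy)/f,np.ones(len(uv))]
    return -V[:3,:3].T@V[:3,3], d@V[:3,:3]
def plane(n,uv,z):
    o,d=rays(n,uv); return o+d*((z-o[2])/d[:,2])[:,None]
def cloud(n,D):
    v,u=np.mgrid[:480,:640]; o,d=rays(n,np.c_[u.ravel(),v.ravel()])
    return (o+d*D.reshape(-1,1)).reshape(480,640,3)
def proj(n,P):
    f,cx,cy,V=cam(n); q=np.atleast_2d(P)@V[:3,:3].T+V[:3,3]
    return q[:,:2]/q[:,2:]*f+[cx,cy]
def twoview(ua,ub):   # top, scene pixels -> point, gap
    a,d=rays("top",ua);b,e=rays("scene",ub);d=d[0];e=e[0]
    s=np.linalg.lstsq(np.c_[d,-e],b-a,rcond=None)[0]
    p,q=a+d*s[0],b+e*s[1]; return (p+q)/2,np.linalg.norm(p-q)
def mask(p,lo,hi): return cv2.inRange(cv2.cvtColor(p,cv2.COLOR_RGB2HSV),lo,hi)
ORANGE=((4,150,70),(15,255,255)); BLUE=((100,130,40),(125,255,255))
E
python3 - <<'E'
from h import *
P={n:cv2.imread(f"pics/{n}0.png")[:,:,::-1].copy() for n in("top","scene")}
D={n:np.load(n+"0.npy") for n in P}; X={n:cloud(n,D[n]) for n in P}
for n in P:
    print(n,"table z",[round(float(np.median(X[n][...,2][s])),4) for s in([np.s_[330:360,250:300],np.s_[150:200,320:350]] if n=="top" else [np.s_[270:300,260:290]])])
    k,l,st,c=cv2.connectedComponentsWithStats(mask(P[n],*ORANGE))
    for i in range(1,k):
        if 100<st[i,4]<3000 and (n!="top" or st[i,1]>120):
            Q=X[n][l==i]; r=cv2.minAreaRect(np.argwhere(l==i)[:,::-1].astype(np.float32))
            print(n,c[i].round(1),st[i,4],"med xyz",np.median(Q,0).round(3),"zmax",np.percentile(Q[:,2],98).round(3),"rect m",np.round(cv2.minAreaRect(Q[Q[:,2]<.03][:,:2].astype(np.float32))[1],3))
    k,l,st,c=cv2.connectedComponentsWithStats(mask(P[n],*BLUE))
    for i in range(1,k):
        if st[i,4]>40: print(n,"blue",c[i].round(1),st[i,4],np.median(X[n][l==i],0).round(4))
A=cv2.resize(P["top"][180:346,375:535],None,fx=2.5,fy=2.5,interpolation=3)[:415,:400]
B=cv2.resize(P["top"][196:296,236:332],None,fx=4.15,fy=4.15,interpolation=3)[:415,:400]
cv2.imwrite("pics/crop1.png",np.hstack([A,B])[:,:,::-1])
A=cv2.resize(P["scene"][276:326,185:235],(400,400),interpolation=3)
B=cv2.resize(P["scene"][222:292,300:390],(514,400),interpolation=3)[:,50:450]
cv2.imwrite("pics/crop2.png",np.hstack([A,B])[:,:,::-1])
E
```

```text
top table z [-0.0001, -0.0003]
top [405.1 204.1] 336 med xyz [ 0.593 -0.174  0.013] zmax 0.057 rect m [0.062 0.047]
top [502.4 214.8] 741 med xyz [ 0.569 -0.4    0.017] zmax 0.075 rect m [0.063 0.088]
top [401.1 318.8] 803 med xyz [ 0.323 -0.156  0.018] zmax 0.076 rect m [0.064 0.084]
top blue [273.1 216.9] 105 [0.542  0.1351 0.0881]
top blue [200.3 315.3] 133 [0.3203 0.2859 0.0883]
scene table z [-0.0011]
scene [466.1  98.4] 318 med xyz [ 1.353 -0.083  0.706] zmax 0.706 rect m [0.164 0.015]
scene [325.8 106.3] 498 med xyz [-2.368  0.607 -0.695] zmax -0.656 rect m [0.117 0.542]
scene [198.7 113.4] 727 med xyz [-2.368 -0.416 -0.695] zmax -0.657 rect m [0.114 0.737]
scene [218.6 226.5] 728 med xyz [ 0.35  -0.163  0.018] zmax 0.073 rect m [0.081 0.152]
scene [504.5 265.8] 2236 med xyz [0.649 0.438 0.064] zmax 0.115 rect m [0.117 0.042]
scene [ 94.6 305.9] 1460 med xyz [ 0.595 -0.409  0.019] zmax 0.074 rect m [0.143 0.087]
scene [211.  304.9] 579 med xyz [ 0.62  -0.179  0.012] zmax 0.054 rect m [0.111 0.047]
scene [324.5 404. ] 187 med xyz [0.881 0.011 0.015] zmax 0.018 rect m [0.022 0.0
[... 960 characters left out ...]
.2 449.6] 254 med xyz [ 0.911 -0.306  0.015] zmax 0.018 rect m [0.021 0.036]
scene [250. 449.] 244 med xyz [ 0.941 -0.117  0.016] zmax 0.018 rect m [0.02  0.036]
scene [ 81.3 456.2] 274 med xyz [ 0.911 -0.369  0.016] zmax 0.018 rect m [0.02  0.037]
scene [208.8 455.2] 250 med xyz [ 0.941 -0.179  0.016] zmax 0.018 rect m [0.02  0.035]
scene [ 36.8 462.7] 287 med xyz [ 0.911 -0.432  0.015] zmax 0.018 rect m [0.023 0.038]
scene [165.2 462. ] 268 med xyz [ 0.941 -0.243  0.015] zmax 0.018 rect m [0.02  0.038]
scene [ 77.5 474.3] 250 med xyz [ 0.94  -0.368  0.015] zmax 0.018 rect m [0.038 0.018]
scene blue [390.1 192.5] 136 [0.326  0.2841 0.077 ]
scene blue [355.4 249.5] 228 [0.5527 0.1366 0.0788]
```

View pics/crop1.png

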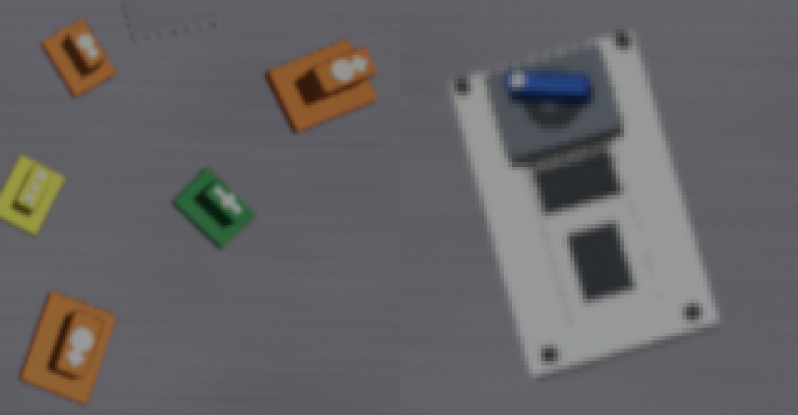

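View pics/crop2.png

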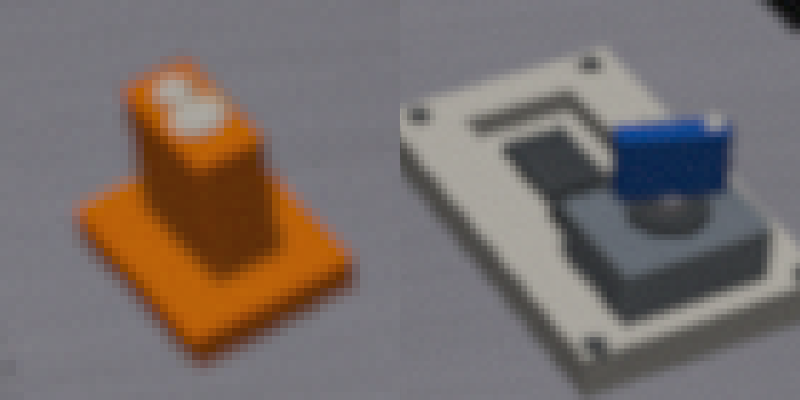

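The crops confirm it. The stamp at top (407,202) is the small one (flange measures about 62x47 mm, the other two about 85 mm), with a white fish on top. The bed is white, with its wing at the far end and the white dot towards world +y. Next come the precise poses.

```bash
cat >> h.py <<'E'
def up_contour(n,p,lo,hi,seed,k=6,r=70):
    """subpixel outline (pixel coords) of the colour blob nearest seed"""
    u,v=map(int,seed);x0,y0=max(u-r,0),max(v-r,0)
    c=cv2.resize(p[y0:v+r,x0:u+r],None,fx=k,fy=k,interpolation=cv2.INTER_CUBIC)
    m=cv2.morphologyEx(mask(c,lo,hi),cv2.MORPH_CLOSE,np.ones((5,5)))
    cs=[c for c in cv2.findContours(m,cv2.RETR_EXTERNAL,cv2.CHAIN_APPROX_NONE)[0] if cv2.contourArea(c)>20*k*k]
    best=max(cs,key=lambda c:cv2.pointPolygonTest(c,((u-x0)*k,(v-y0)*k),True))
    return (best[:,0]+.5)/k-.5+[x0,y0]
def rect(P):
    c,(a,b),_=r=cv2.minAreaRect(np.ascontiguousarray(P[:,:2],np.float32)); q=cv2.boxPoints(r)
    e=[q[1]-q[0],q[2]-q[1]]; L=max(e,key=np.linalg.norm)
    return np.array(c),max(a,b),min(a,b),np.degrees(np.arctan2(L[1],L[0]))%180
WHITE=((0,0,105),(179,45,255))
E
python3 - <<'E'
from h import *
P={n:cv2.imread(f"pics/{n}0.png")[:,:,::-1].copy() for n in("top","scene")}
D={n:np.load(n+"0.npy") for n in P}; X={n:cloud(n,D[n]) for n in P}
hsv={n:cv2.cvtColor(P[n],cv2.COLOR_RGB2HSV) for n in P}
print("bed/table hsv",hsv["top"][270,282],hsv["top"][250,262],hsv["top"][330,300],hsv["scene"][262,322],hsv["scene"][300,280])
def show(s,r): print(s,"c",np.round(r[0],4),"L",round(r[1],4),"W",round(r[2],4),"ang",round(r[3],2))
xy=dict(bed=((280,250),(322,262)),st=((405,204),(211,305)))
for i,n in enumerate(("top","scene")):
    Q=X[n]; box=lambda x0,x1,y0,y1,z0,z1:Q[(Q[...,0]>x0)&(Q[...,0]<x1)&(Q[...,1]>y0)&(Q[...,1]<y1)&(Q[...,2]>z0)&(Q[...,2]<z1)]
    b=box(.35,.66,.02,.22,.0175,.0225); show(n+" bed depth",rect(b)); print(" z",np.median(b[:,2]).round(4))
    h=box(.35,.66,.02,.22,.044,.052); show(n+" housing",rect(h)); print(" z",np.median(h[:,2]).round(4))
    w=box(.35,.66,.02,.22,.070,.1); w=w[w[:,2]>w[:,2].max()-.008]; show(n+" wingtop",rect(w)); print(" z",np.median(w[:,2]).round(4))
    f=box(.5,.7,-.25,-.1,.009,.015); show(n+" flange",rect(f)); print(" z",np.median(f[:,2]).round(4))
    g=box(.5,.7,-.25,-.1,.049,.060); show(n+" block",rect(g)); print(" z",np.median(g[:,2]).round(4))
    try:
        show(n+" bed outline z.02",rect(plane(n,up_contour(n,P[n],*WHITE,xy["bed"][i]),.02)))
    except Exception as e: print(e)
    show(n+" stamp outline z.012",rect(plane(n,up_contour(n,P[n],*ORANGE,xy["st"][i]),.012)))
E
```

```text
bed/table hsv [ 90   3 152] [ 60   3 153] [120  15 103] [ 20  17 132] [125  12 124]
top bed depth c [0.4923 0.1233] L 0.1787 W 0.1099 ang 17.64
 z 0.02
top housing c [0.5445 0.1397] L 0.0677 W 0.0533 ang 108.18
 z 0.0479
top wingtop c [0.5447 0.14  ] L 0.0451 W 0.012 ang 86.53
 z 0.0899
top flange c [ 0.5936 -0.1708] L 0.1957 W 0.0714 ang 134.07
 z 0.0116
top block c [ 0.6022 -0.1796] L 0.0403 W 0.0213 ang 30.11
 z 0.0541
top bed outline z.02 c [0.4886 0.1272] L 0.2209 W 0.161 ang 3.66
top stamp outline z.012 c [ 0.6024 -0.1793] L 0.0614 W 0.0464 ang 30.66
scene bed depth c [0.4954 0.1232] L 0.1816 W 0.1111 ang 17.57
 z 0.019
scene housing c [0.5489 0.1388] L 0.0663 W 0.0526 ang 110.16
 z 0.0471
scene wingtop c [0.5486 0.1398] L 0.0458 W 0.0145 ang 84.98
 z 0.0881
scene flange c [ 0.5731 -0.1515] L 0.1476 W 0.0731 ang 138.7
 z 0.0109
scene block c [ 0.6071 -0.1795] L 0.0412 W 0.0204 ang 30.39
 z 0.0528
scene bed outline z.02 c [0.4558 0.0907] L 0.5643 W 0.358 ang 177.01
scene stamp outline z.012 c [ 0.5941 -0.1867] L 0.1033 W 0.0541 ang 30.6
```

```bash
cat >> h.py <<'E'
def R(th):
    c,s=np.cos(np.radians(th)),np.sin(np.radians(th)); return np.array([[c,s,0],[s,-c,0],[0,0,-1.]])
BED=17.6; ux=np.array([np.cos(np.radians(BED)),np.sin(np.radians(BED)),0]); uy=np.array([-ux[1],ux[0],0])
BIAS=np.array([.0017,0,0])        # mean of the two cameras relative to top
REC=np.array([.4589,.1127,0])+BIAS; WING=np.array([.5447,.1399,0])+BIAS
def st(s=""): print(s,"t",round(robot.read_t(),2),"p",np.round(robot.read_position(),4),"F",np.round(robot.read_force(),1),"M",np.round(robot.read_ft_torque(),2),"w",round(robot.read_grip_width(),3),"ff",np.round(robot.read_finger_force(),1),flush=True)
E
python3 - <<'E'
from h import *
f=lambda p,t:(lambda q:None if q is None else np.round(q,0))(robot.ik(p,R(t)))
for o in(0,180):
    print(o,"pick",f([.604,-.179,.019],30.4+o))
    for o2 in (0,180): print("  place",f([*REC[:2],.027],BED+o2))
for t in(86,266,17.6,197.6,107.6,287.6,-73): print("wing",t,f([*WING[:2],.062],t))
robot.move_gripper(.55)
robot.goto([.604,-.179,.13],R(30.4))
st(); print(robot.read_qpos())
E
```

```text
0 pick [  1.  28. -19.   0. -44. 119.]
  place [ 38.  15. -38.   0. -36.  70.]
  place [  38.   15.  -38.   -0.  -36. -110.]
180 pick [  1.  28. -19.   0. -44. -61.]
  place [ 38.  15. -38.   0. -36.  70.]
  place [  38.   15.  -38.   -0.  -36. -110.]
wing 86 [ 34.  19. -25.   0. -45. 142.]
wing 266 [ 34.  19. -25.   0. -45. -38.]
wing 17.6 [ 34.  19. -25.   0. -45.  73.]
wing 197.6 [  34.   19.  -25.    0.  -45. -107.]
wing 107.6 [ 34.  19. -25.   0. -45. 163.]
wing 287.6 [ 34.  19. -25.   0. -45. -17.]
wing -73 [ 34.  19. -25.   0. -45. -17.]
 t 4.18 p [ 0.6043 -0.1784  0.1301] F [ 0.7  0.5 -0.5] M [-0.02 -0.04  0.05] w 0.549 ff 0.0
[ 1.27034225e+00  2.06399048e+01 -1.25339112e+01  3.17311657e-04
 -5.68150346e+01  1.19168834e+02]
```

```bash
python3 - <<'E'
from h import *
robot.servo_line([.604,-.1794,.05],speed=.15); st()
robot.servo_line([.604,-.1794,.019],speed=.08); st("down")
robot.move_gripper(0.0); st("grip")
robot.servo_line([.604,-.1794,.06],speed=.06); st("lift")
robot.servo_line([.604,-.1794,.12],speed=.15); st("lift")
robot.goto([*REC[:2],.12],R(BED)); robot.dwell(.2); st("over")
for n in("scene","top"):
    p,d=robot.grab_frame(n); cv2.imwrite(f"pics/{n}1.png",p[:,:,::-1]); np.save(f"{n}1.npy",d)
A=cv2.imread("pics/scene1.png")[130:310,260:420]; B=cv2.imread("pics/top1.png")[170:320,200:350]
cv2.imwrite("pics/crop3.png",np.hstack([cv2.resize(A,(400,450),interpolation=3),cv2.resize(B,(400,450),interpolation=3)]))
E
```

```text
t 4.87 p [ 0.6046 -0.1794  0.0506] F [ 0.1 -1.2  0.9] M [-0.03 -0.02  0.04] w 0.551 ff 0.0
down t 5.4 p [ 0.604  -0.1794  0.0189] F [0.  0.4 0.5] M [-0.06 -0.09 -0.04] w 0.55 ff 0.0
grip t 5.97 p [ 0.6043 -0.1795  0.0193] F [-0.1 -0.3  1.5] M [-0.19 -0.07  0.02] w 0.23 ff 30.0
lift t 6.81 p [ 0.6037 -0.1794  0.0598] F [ 0.5 -0.9 -1.5] M [-0.05 -0.05 -0.02] w 0.22 ff 30.0
lift t 7.36 p [ 0.6035 -0.1792  0.1192] F [-0.5  0.  -2.1] M [-0.08  0.01  0.01] w 0.226 ff 30.0
over t 8.79 p [0.461  0.112  0.1198] F [ 0.5 -0.1 -0.7] M [-0.06  0.01 -0.07] w 0.226 ff 30.0
```

View pics/crop3.png

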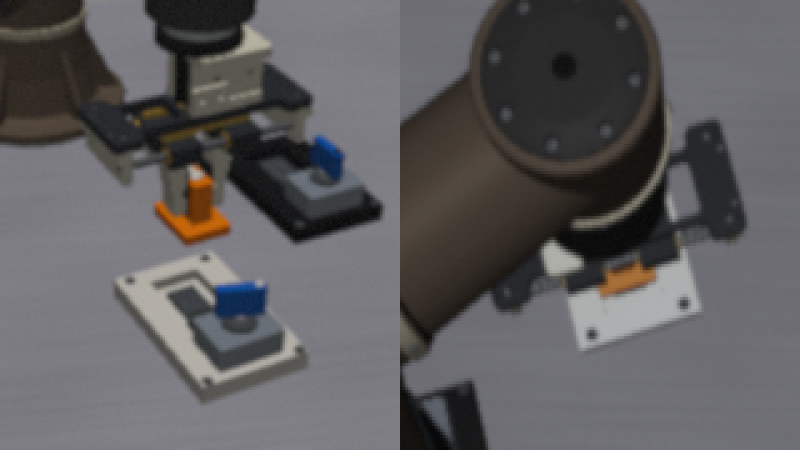

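The stamp is held upright over the recess. Scene crop: orange flange corners around (155,208), (188,240) and (228,228). Top crop: its −x end is visible at about (628,278). I'll measure the held stamp against the bed in the same camera, so camera bias cancels.

```bash
python3 - <<'E'
from h import *
tcp=robot.read_position()
recs={"scene":np.array([.4954,.1232])-.035*ux[:2],"top":np.array([.4923,.1233])-.035*ux[:2]}
for n in("scene","top"):
    p=cv2.imread(f"pics/{n}1.png")[:,:,::-1].copy(); X=cloud(n,np.load(n+"1.npy"))
    m=(mask(p,*ORANGE)>0)&(np.hypot(X[...,0]-.46,X[...,1]-.112)<.06)
    Q=X[m]; print(n,m.sum(),"z hist",np.histogram(Q[:,2],bins=np.arange(.095,.165,.005))[0])
    zt=np.median(Q[(Q[:,2]>.105)&(Q[:,2]<.119)][:,2]); F=Q[abs(Q[:,2]-zt)<.003]
    e=F[:,:2]-recs[n]; a,b=e@ux[:2],e@uy[:2]
    print(" flange top z",zt.round(4),"rect",rect(F),"bed-x range",np.percentile(a,[1,99]).round(4),"bed-y",np.percentile(b,[1,99]).round(4),"centre off bed",((rect(F)[0]-recs[n])@np.c_[ux[:2],uy[:2]]).round(4))
print("tcp off rec",((np.array(tcp)-REC)@np.c_[ux,uy]).round(4))
E
```

```text
scene 371 z hist [  0   4  63 138  19  21  16  21  16  17  15  40   1   0]
 flange top z 0.1108 rect (array([0.46175119, 0.11138646]), 0.06805615872144699, 0.046981051564216614, np.float32(17.684038)) bed-x range [-0.0303  0.0332] bed-y [-0.0245  0.022 ] centre off bed [-0.0006 -0.0011]
top 118 z hist [ 0  0 13 66 16  4  2  5  1  0  0  0  0  0]
 flange top z 0.112 rect (array([0.43596599, 0.10478336]), 0.04043182358145714, 0.013847692869603634, np.float32(105.69708)) bed-x range [-0.0311 -0.0175] bed-y [-0.0203  0.0193] centre off bed [-0.0243 -0.0006]
tcp off rec [ 0.0001 -0.0006]
```

```bash
python3 - <<'E'
from h import *
T=REC+.0003*uy
robot.servo_line([*T[:2],.045],ori=R(BED),speed=.15); robot.dwell(.15); st("near")
f0=robot.read_force()[2]
for z in np.arange(.042,.0309,-.0015):
    robot.servo_line([*T[:2],z],speed=.03); robot.dwell(.1); f=np.mean([robot.read_force()[2] for _ in range(5)])-f0; st(f"{z:.4f} dF {f:.1f}")
    if abs(f)>6: break
E
```

```text
near t 9.69 p [0.4613 0.1135 0.046 ] F [ 0.9 -1.  -1.7] M [-0.08 -0.04  0.03] w 0.225 ff 30.0
0.0420 dF 0.7 t 10.04 p [0.4606 0.113  0.0422] F [-0.7  0.  -1. ] M [-0.04 -0.03  0.05] w 0.226 ff 30.0
0.0405 dF 0.5 t 10.39 p [0.4605 0.113  0.0404] F [-0.4 -0.5 -1.2] M [-0.08 -0.04 -0.03] w 0.227 ff 30.0
0.0390 dF 0.6 t 10.74 p [0.4605 0.113  0.039 ] F [ 1.  -0.3 -1.1] M [-0.01 -0.05  0.  ] w 0.227 ff 30.0
0.0375 dF -0.0 t 11.09 p [0.4605 0.113  0.0375] F [-0.2 -0.5 -1.7] M [-0.04 -0.06  0.03] w 0.224 ff 30.0
0.0360 dF 1.4 t 11.44 p [0.4605 0.113  0.036 ] F [ 0.4 -0.6 -0.3] M [-0.05  0.01  0.03] w 0.23 ff 30.0
0.0345 dF 0.5 t 11.79 p [0.4605 0.113  0.0345] F [-0.2 -0.  -1.2] M [-0.07 -0.01 -0.05] w 0.225 ff 30.0
0.0330 dF -0.0 t 12.14 p [0.4605 0.113  0.033 ] F [ 0.1 -0.1 -1.7] M [-0.06  0.02 -0.02] w 0.226 ff 30.0
0.0315 dF 1.5 t 12.49 p [0.4607 0.1131 0.0316] F [ 0.5  0.8 -0.2] M [-0.04 -0.24  0.01] w 0.224 ff 30.0
```

It slid into the recess with no contact force and has just reached the pad. Next I press it down.

```bash
python3 - <<'E'
from h import *
p=robot.read_position(); T=REC+.0003*uy; f0=-1.5
for z in [.030,.0285,.0275,.027,.0265,.026,.0255]:
    robot.servo_line([*T[:2],z],speed=.02); robot.dwell(.1); f=np.mean([robot.read_force()[2] for _ in range(5)])-f0; st(f"{z:.4f} dF {f:.1f}")
    if abs(f)>22: break
robot.dwell(.2)
p,d=robot.grab_frame("scene"); cv2.imwrite("pics/scene2.png",p[:,:,::-1]); np.save("scene2.npy",d)
X=cloud("scene",d); m=(mask(p,*ORANGE)>0)&(np.hypot(X[...,0]-.46,X[...,1]-.112)<.05)
Q=X[m]; print(np.histogram(Q[:,2],bins=np.arange(.01,.07,.003)),np.median(Q[Q[:,2]<.03][:,2]))
B=X[(abs((X[...,:2]-REC[:2])@uy[:2])<.05)&(abs((X[...,:2]-REC[:2])@uy[:2])>.03)&(abs((X[...,:2]-REC[:2])@ux[:2])<.04)]; print("bed z",np.median(B[:,2]))
E
```

```text
0.0300 dF 4.9 t 12.84 p [0.4607 0.1131 0.0302] F [-0.1 -0.2  3.4] M [0.04 0.04 0.06] w 0.229 ff 30.0
0.0285 dF 5.1 t 13.19 p [0.4607 0.1131 0.0286] F [ 0.2 -0.2  3.6] M [ 0.02 -0.07  0.03] w 0.228 ff 30.0
0.0275 dF 5.6 t 13.54 p [0.4607 0.1131 0.0276] F [-0.1  0.2  4.1] M [ 0.02 -0.11  0.04] w 0.23 ff 30.0
0.0270 dF 9.0 t 13.89 p [0.4607 0.1131 0.0273] F [-0.8  0.1  7.5] M [0.03 0.23 0.04] w 0.227 ff 30.0
0.0265 dF 15.6 t 14.24 p [0.4607 0.1131 0.0272] F [-3.3 -0.4 14.1] M [-0.09  1.13  0.03] w 0.228 ff 30.0
0.0260 dF 22.6 t 14.59 p [0.4607 0.1131 0.0272] F [-6.2 -0.2 21.1] M [-0.1   2.01 -0.05] w 0.223 ff 30.0
(array([ 0,  4, 52, 50, 18,  6, 11,  9, 11,  8,  8, 11,  7, 12, 10,  6, 25,
        8,  0]), array([0.01 , 0.013, 0.016, 0.019, 0.022, 0.025, 0.028, 0.031, 0.034,
       0.037, 0.04 , 0.043, 0.046, 0.049, 0.052, 0.055, 0.058, 0.061,
       0.064, 0.067])) 0.019373820740143155
bed z 0.3358945239842148
```

It bottomed out at TCP z 0.0272 with a stiff rise in force, and the flange top now reads level with the bed. I'll release, lift, check, and move over to the wing.

```bash
python3 - <<'E'
from h import *
T=REC+.0003*uy
robot.servo_line([*T[:2],.0272],speed=.02); robot.move_gripper(.4); st("open")
robot.servo_line([*T[:2],.075],speed=.08); robot.servo_line([*T[:2],.15],speed=.2); st("up")
robot.goto([*WING[:2],.14],R(266)); robot.dwell(.2); st("over wing")
for n in("scene","top"):
    p,d=robot.grab_frame(n); cv2.imwrite(f"pics/{n}3.png",p[:,:,::-1]); np.save(f"{n}3.npy",d)
X=cloud("scene",d:=np.load("scene3.npy")); p=cv2.imread("pics/scene3.png")[:,:,::-1].copy()
k=(np.hypot(X[...,0]-.463,X[...,1]-.112)<.05)
F=X[k&(mask(p,*ORANGE)>0)&(X[...,2]<.026)]; G=X[k&(X[...,2]>.05)&(X[...,2]<.07)]
W=X[k&(X[...,2]>.015)&(X[...,2]<.024)&(mask(p,*WHITE)>0)]
print("flange z",np.median(F[:,2]).round(4),"bed z",np.median(W[:,2]).round(4),"top",rect(G),np.percentile(G[:,2],90))
cv2.imwrite("pics/crop4.png",cv2.resize(cv2.imread("pics/scene3.png")[160:300,270:430],(640,560),interpolation=3))
E
```

```text
open t 15.62 p [0.4604 0.1129 0.0271] F [-0.1  0.9  0. ] M [-0.08  0.01  0.01] w 0.401 ff 0.0
up t 16.9 p [0.4603 0.113  0.1498] F [-0.1 -0.3 -0.8] M [-0.08 -0.05 -0.04] w 0.403 ff 0.0
over wing t 18.75 p [0.5463 0.1399 0.1401] F [0.2 0.3 0.3] M [ 0.11 -0.08 -0.04] w 0.398 ff 0.0
flange z 0.0193 bed z 0.0188 top (array([0.46033615, 0.11317329]), 0.04354126378893852, 0.0229222159832716, np.float32(18.08623)) 0.062009694265567
```

View pics/crop4.png

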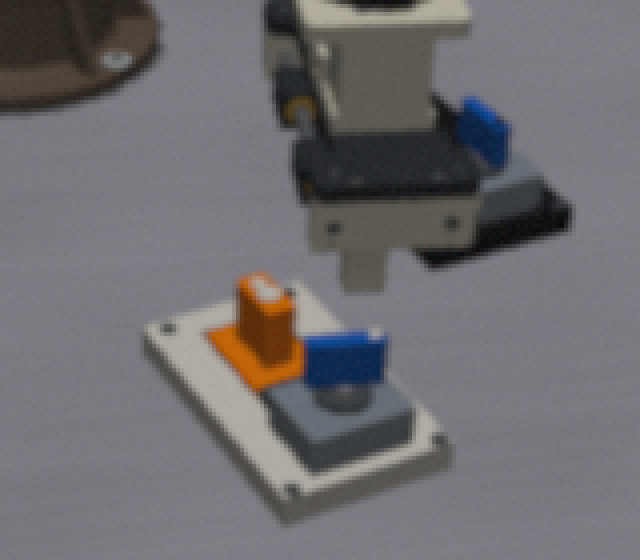

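The stamp sits flush (flange 0.5 mm above the bed reading, well inside 2 mm). The wing in the crop runs (305,362) to (385,355), with the fingers right above it. Now I'll grip it.

```bash
python3 - <<'E'
from h import *
robot.servo_line([*WING[:2],.095],speed=.15); robot.servo_line([*WING[:2],.064],speed=.08); st("down")
robot.move_gripper(0.0); robot.dwell(.2); st("grip"); print(robot.read_qpos())
F=np.array(robot.read_force())
E
```

```text
down t 19.83 p [0.5466 0.14   0.0643] F [0.3 0.6 0.2] M [ 0.08 -0.08  0.01] w 0.4 ff 0.0
grip t 20.55 p [0.5464 0.14   0.0643] F [-3.3  1.2  4.8] M [ 0.55  1.13 -0.06] w 0.133 ff 29.9
[ 3.42528471e+01  1.93121327e+01 -2.50572339e+01 -5.58676151e-03
 -4.56197758e+01 -3.82423412e+01]
```

```bash
python3 - <<'E'
from h import *
robot.servo_line([WING[0]-.0007,WING[1],.0643],speed=.02); robot.dwell(.1); st("shift")
q=np.array(robot.read_qpos()); q0=q[5]
for a in list(range(10,60,10))+[58,62,65,67,69,71,73]:
    q[5]=q0-a; robot.movej(q); robot.dwell(.05); M=np.mean([robot.read_ft_torque() for _ in range(4)],0); st(f"{a} Mz {M[2]:.2f}")
    if abs(M[2])>.6 or np.linalg.norm(robot.read_force())>25: break
print(robot.read_qpos()[5]-q0)
E
```

```text
shift t 20.9 p [0.5463 0.1401 0.0644] F [ 3.  -0.1 -0.8] M [ 0.09 -1.19 -0.05] w 0.135 ff 29.9
10 Mz -0.07 t 21.24 p [0.5465 0.14   0.0644] F [ 3.5 -1.3  0.1] M [-0.16 -1.14 -0.07] w 0.136 ff 29.9
20 Mz 0.01 t 21.58 p [0.5466 0.14   0.0644] F [ 4.  -2.4 -3.5] M [-0.62 -1.98  0.01] w 0.131 ff 29.9
30 Mz -0.04 t 21.93 p [0.5468 0.1399 0.0644] F [ 5.  -3.  -2.7] M [-0.92 -2.29 -0.04] w 0.135 ff 29.9
40 Mz -0.04 t 22.27 p [0.5469 0.1398 0.0644] F [ 6.3 -2.7 -3.9] M [-1.23 -2.65 -0.04] w 0.139 ff 29.9
50 Mz -0.09 t 22.61 p [0.547  0.1397 0.0644] F [ 7.3 -4.4 -3.7] M [-1.49 -2.96 -0.09] w 0.138 ff 29.9
58 Mz -0.05 t 22.92 p [0.5471 0.1396 0.0644] F [ 8.8 -5.8 -3.9] M [-1.82 -3.2  -0.05] w 0.138 ff 29.9
62 Mz -0.08 t 23.22 p [0.5471 0.1395 0.0644] F [ 8.6 -4.8 -3.9] M [-1.93 -3.23 -0.08] w 0.136 ff 29.9
65 Mz -0.06 t 23.52 p [0.5471 0.1394 0.0644] F [ 7.4 -5.4 -3.9] M [-2.05 -3.29 -0.06] w 0.14 ff 29.9
67 Mz -0.08 t 23.82 p [0.5471 0.1394 0.0644] F [ 8.4 -5.4 -3.9] M [-2.09 -3.4  -0.08] w 0.134 ff 29.9
69 Mz -0.05 t 24.12 p [0.5471 0.1394 0.0644] F [ 8.3 -5.7 -4.3] M [-2.2  -3.39 -0.05] w 0.137 ff 29.9
71 Mz 0.56 t 24.42 p [0.5471 0.1394 0.0644] F [ 8.3 -5.9 -4.4] M [-2.07 -3.33  0.56] w 0.135 ff 30.3
73 Mz 0.79 t 24.72 p [0.5471 0.1394 0.0644] F [ 8.3 -6.2 -4.1] M [-2.08 -3.23  0.79] w 0.139 ff 31.7
-72.58103453052372
```

The torque step between 69° and 71° shows the screw has seated. I'll hold briefly, then back off 90° from there.

```bash
python3 - <<'E'
from h import *
robot.dwell(.3); st("seated")
q=np.array(robot.read_qpos()); q0=q[5]+72.58
for a in [60,45,30,15,0,-10,-17,-20.5]:
    q[5]=q0-a; robot.movej(q); robot.dwell(.03); st(f"{a}")
robot.dwell(.3); st("end"); Rt=np.array(robot.read_tcp_rot()); print("tool yaw",np.degrees(np.arctan2(Rt[1,0],Rt[0,0]))%180,"want",BED+90)
p,d=robot.grab_frame("scene"); cv2.imwrite("pics/scene4.png",p[:,:,::-1])
X=cloud("scene",d)
k=(np.hypot(X[...,0]-.463,X[...,1]-.112)<.05); F=X[k&(mask(p,*ORANGE)>0)&(X[...,2]<.026)&(X[...,2]>.015)]
G=X[k&(X[...,2]>.05)&(X[...,2]<.07)&(mask(p,*ORANGE)>0)]
print("flange z",np.median(F[:,2]).round(4),rect(F),rect(G))
cv2.imwrite("pics/crop5.png",cv2.resize(p[160:300,270:430,::-1],(640,560),interpolation=3))
E
```

```text
seated t 25.02 p [0.5471 0.1394 0.0644] F [ 8.3 -5.6 -4.9] M [-2.07 -3.24  0.75] w 0.144 ff 31.7
60 t 25.38 p [0.5472 0.1394 0.0644] F [ 3.3 -1.4 -2. ] M [-0.22 -1.51  0.02] w 0.133 ff 29.9
45 t 25.77 p [0.547  0.1396 0.0644] F [ 2.2  1.7 -2.8] M [ 0.64 -0.98  0.04] w 0.135 ff 29.9
30 t 26.17 p [0.5469 0.1397 0.0644] F [ 0.2  4.4 -0.4] M [ 1.64 -0.01  0.07] w 0.134 ff 29.9
15 t 26.56 p [0.5466 0.1399 0.0644] F [-2.   4.8  0.7] M [2.1  0.62 0.03] w 0.133 ff 29.9
0 t 26.95 p [0.5464 0.1399 0.0644] F [-3.2  5.2  0.8] M [2.28 1.13 0.06] w 0.137 ff 29.9
-10 t 27.27 p [0.5462 0.1399 0.0644] F [-3.9  5.7  1.5] M [2.43 1.44 0.07] w 0.132 ff 29.9
-17 t 27.56 p [0.5461 0.1399 0.0643] F [-4.8  5.7  2.1] M [2.46 1.7  0.06] w 0.135 ff 29.9
-20.5 t 27.84 p [0.546  0.1398 0.0644] F [-5.1  6.   1.8] M [2.46 1.78 0.05] w 0.139 ff 29.9
end t 28.14 p [0.546  0.1398 0.0643] F [-3.7  6.2  2.3] M [2.46 1.73 0.06] w 0.133 ff 29.9
tool yaw 106.24782966515131 want 107.6
flange z 0.019 (array([0.45919213, 0.11138255]), 0.06512590497732162, 0.045707568526268005, np.float32(20.706112)) (array([0.46232638, 0.11243609]), 0.039209894835948944, 0.01814795471727848, np.float32(16.748816))
```

View pics/crop5.png

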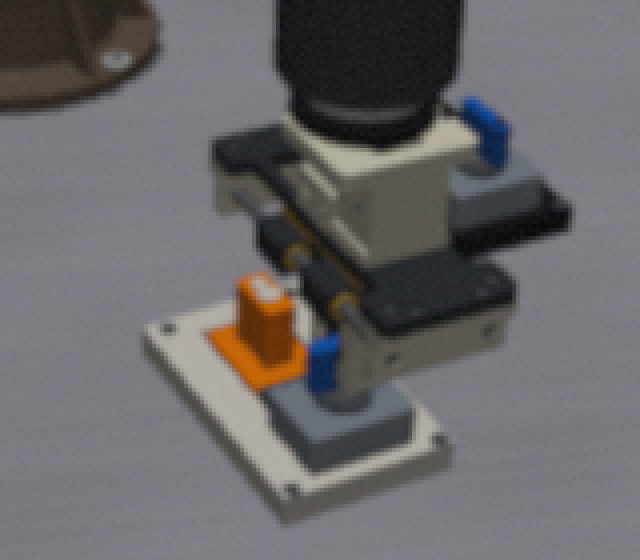

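The picture shows the stamp still flush at crop (265,350) and the wing gripped at (322,362), lying across the bed. Tool yaw minus bed yaw is about 88.6° (1.55 rad), the arm is still and the grip reads about 30 N. Handing in.

```bash
python3 -c "
from rig import robot
print(robot.job_done())"
```

```text
the job is handed in; nothing more can be done
None
```

I handed the job in at about 28 s: the orange stamp is flush in the white bed, the screw was seated and then backed off about 1.55 rad, and the fingers still grip it at about 30 N; the rig gave no verdict.

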